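# Turn the seasoning row round onto the new rack

## Task

Move the four seasonings (pepper mill, two spice jars, garlic bulb) from the dark old rack with the cork pads to the empty pale rack, one to a bay and in the reverse order: the one at the left end of the old row goes into the right-end bay, and so on, so that the rightmost ends up at the left. Each must stand upright in the middle of its bay; do not knock any of them over, and leave the tin, bowl and mug where they are.

Things in the scene. Friction and masses are not known exactly. Their poses are not given: they have to be found in the camera images.
- mill: pepper mill of turned wood, round, 126 mm tall: foot 50 mm across, narrow waist, and a round head with straight sides 40 mm across from 78 to 104 mm height, with a small steel knob on top. Origin at the middle of its underside, z up. About 0.15 kg.
- gold_jar: slim spice jar, 100 mm tall: squarish body 44 mm wide with rounded corners, and a tall round ribbed gold screw cap 44 mm across, as wide as the body, taking the top 20 mm. Origin at the middle of its underside, z up. About 0.11 kg.
- pale_jar: spice jar, 98 mm tall: squarish body 46 mm wide with rounded corners, and a round whitish cap 46 mm across with a dark disc in its flat top, taking the top 20 mm. Origin at the middle of its underside, z up. About 0.11 kg.
- garlic: bulb of garlic, rigid, 56 mm across and 56 mm tall with a pointed top, widest at about 20 to 25 mm height. Origin at the middle of its underside, z up. About 0.03 kg.
- old_rack: fixed dark wooden board, 92 x 352 mm, 10 mm thick, end cleats 24 mm high; carries the four pads in a row with the things on them. Origin at the middle of its underside; y runs along the row (to the robot's left), x across it, away from the robot. Places at y = +127.5, +42.5, -42.5, -127.5 mm; pad tops at z = 14 mm; yaw up to 0.15 rad.
- new_rack: fixed pale wooden tray, 96 x 352 mm, four empty bays in a row. Origin at the middle of its underside; y along the row (to the robot's left), x across. Bay floors at z = 8 mm, centres at x = 0, y = +127.5, +42.5, -42.5, -127.5 mm; bays 77 mm wide between dividers 18 mm high (ends 24 mm); front and back open but for 2.5 mm beads at x = +-45 mm. Either rack may be the left one; yaw up to 0.15 rad.
- pad_mill: fixed cork pad, round, 64 mm across, 4 mm thick, lying on the old rack; the mill stands on it at the start. Origin at the middle of its underside. It stays on the old rack, so it keeps showing which place the mill had.
- pad_gold_jar: fixed cork pad, square, 60 mm, sides parallel to the rack, 4 mm thick, lying on the old rack; the gold_jar stands on it at the start. Origin at the middle of its underside. It stays on the old rack, so it keeps showing which place the gold_jar had.
- pad_pale_jar: fixed cork pad, six-sided, 64 mm across flats, 4 mm thick, lying on the old rack; the pale_jar stands on it at the start. Origin at the middle of its underside. It stays on the old rack, so it keeps showing which place the pale_jar had.
- pad_garlic: fixed cork pad, square, 52 mm, set cornerwise like a diamond, 4 mm thick, lying on the old rack; the garlic stands on it at the start. Origin at the middle of its underside. It stays on the old rack, so it keeps showing which place the garlic had.
- tin: bystander: food tin, 75 mm across, 58 mm tall, beyond the right end of the racks. Origin at the middle of its underside.
- bowl: bystander: white bowl, 114 mm across, 51 mm tall, beyond the left end of the racks. Origin at the middle of its underside.
- mug: bystander: white mug with a handle, about 89 mm across and 98 mm tall, behind the gap between the racks. Origin under its middle.
There are look-alikes about, which are no part of the job. Leave any pink or purple look-alike of the gold_jar alone.

How it is judged:
By the outcome, as a careful person would: the job done as asked, in the order asked, and still so for the second after the job is handed in, with the robot touching nothing.
It also fails if it takes over 112 s, if anything falls off the work surface, if the arm or the gripper's body presses on something with over 40 N, if the wrist force passes 120 N, or if a joint passes its speed limit or range.

## Robot

A 7-joint arm with a two-finger parallel gripper is mounted at the origin on a cart in front of the work surface, level with it; the furniture and walls round the work are solid. World frame = base frame: x ahead of the robot, y to its left, z up, the work surface at z = 0. Lengths are in m, angles in rad, forces in N, time in s.
With the tool pointing down it reaches from about 0.35 to 0.9 m from the base axis. Payload 8.1 kg.
Tool frame: the origin (TCP) lies midway between the tips of the shut fingers; the grasp point (between the pads) lies 19 mm behind it; z points along the fingers, y is the line along which they close (so a half turn about z gives the same grasp; the last joint's range is limited). The gripper opens to 92 mm and grips with 3 to 60 N. Pads are 19 mm wide; open, the fingers measure 130 mm over their backs; the gripper's body (75 mm by 190 mm) begins 47 mm behind the grasp point.
Start: joints at [-1.383, 0.434, 0.025, 1.573, -0.012, 1.134, -0.075], TCP at [0.179, 0.599, 0.227] pointing down, gripper open.
Joint ranges: [-2.62, 2.62], [-0.44, 2.09], [-1.27, 1.32], [0.08, 2.57], [-1.32, 4.46], [0.12, 2], [-2.74, 2.74]. Speed limits (rad/s): [2.22, 2.22, 3.01, 3.01, 3.14, 3.14, 3.14].

## Interface

Orientations are given as a rotation vector (axis times angle).
In Python, from cell import arm gives the robot as it stands.
- The arm moves only by the tool send_rows, never from a script. Its argument "increments" is a list of rows, each a list of 3 entries, a list of its own where there are three numbers: the finger opening in cm, from 0 to 9.18, then the shift along the tool's x, y, z in cm, then the turn, a rotation vector about the tool's x, y, z in rad. A call has 1 to 5 rows; each row shifts and turns the commanded pose from where the row before left it, along the tool's axes as they then stand; what a row does not reach is not made up. A row lasts 1/10 s, in which the tool goes at most 50 mm and 8.59 degrees, less where a joint would pass 70% of its speed; a pose out of reach is approached as far as the arm can. A call is refused whole if a number of a shift passes 5 or a number of a turn 0.15, either way. A call with a gripper value outside its range is refused whole. The fingers move at their own pace and stop on an object; "force" is the grip in N (left out, the last holds). Time passes only in rows, so rows that do not move let the fingers close. It gives the time, the measured TCP pose, the force, the opening and the grip force at its end, in the units of the state.
- arm.observe(): the state, without advancing time (a new reading comes with each control period).
- arm.get_image(name): name is "side" or "top" or "wrist"; returns the picture (400x640x3 uint8, red, green, blue); there is no depth.
- arm.camera_params(name): a dict with "camera_matrix" (3x3 intrinsics, pixels), "R" (3x3) and "t" (3): a world point X has camera coordinates R X + t. Camera axes: x right, y down, z forward; pixel columns grow to the right and rows downward; lengths in m; the calibration is good to about 2 mm. A picture is of the moment at which its call begins: read the wrist's pose just before it. camera_params takes no time and is no camera call; for the wrist camera it gives the pose at the moment of the call.
- arm.sign_off(): hands the job in; it is judged then, once.
The state is a dict: "clock": time; "joints": joint angles; "dq": joint speeds; "joint_efforts": joint torques, N m; "position": TCP position; "ee_rot": TCP orientation; "force": force on the tool from outside, world axes, zero at the start; "ft_torque": the same for the moment, N m; "width": opening from 0.0 (shut) to 1.0 (fully open); "gripper_force": force on a finger pad.
Only numpy, scipy, OpenCV 4.12 (cv2) and the standard library are available. Lean on these libraries where they do the work, as an engineer would, in place of code of your own. Each camera call takes 0.05 s, during which the arm holds its last target. There are 200 camera calls.

## Working session

There is one attempt and no reset: what is moved stays moved. The work goes in short steps, Python scripts to look and compute and a tool call to move; the robot and the scene stay as the last step left them, time stands still between calls to the robot, and variables do not carry over. Pictures are saved under pics/ and viewed, at most 15 in all, crops included, and the job is handed in when it is done.

Besides the shell and the picture viewer there is one more tool, called after "Call:" as a command line: name --argument value ..., lists and objects as JSON in quotes. send_rows: Moves the arm, as the interface text tells. Its arguments: {"type":"object","properties":{"increments":{"type":"array"},"force":{"type":"number"}},"required":["increments"]}

```bash
ls; mkdir -p pics; python3 - <<'E'
from cell import arm
import cv2
s=arm.observe();print({k:s[k] for k in('clock','position','ee_rot','width')})
for n in('side','top'):
    im=arm.get_image(n);cv2.imwrite(f'pics/{n}0.png',im[:,:,::-1])
    p=arm.camera_params(n);print(n,p)
E
```

```text
pics
{'clock': 0.0, 'position': array([0.17907454, 0.59825233, 0.22593687]), 'ee_rot': array([-4.55214544e-01, -3.10831779e+00,  2.49293999e-03]), 'width': 0.9972943156702226}
side {'camera_matrix': array([[410.41501265,   0.        , 323.70091158],
       [  0.        , 410.41501265, 205.29448675],
       [  0.        ,   0.        ,   1.        ]]), 'R': array([[-0.90009873, -0.4356329 ,  0.00680122],
       [-0.2575414 ,  0.51940773, -0.81479325],
       [ 0.35141814, -0.73514597, -0.57971174]]), 't': array([0.44474704, 0.22160993, 1.45176608])}
top {'camera_matrix': array([[516.99231519,   0.        , 315.71186996],
       [  0.        , 516.99231519, 196.87878878],
       [  0.        ,   0.        ,   1.        ]]), 'R': array([[ 0.01816124, -0.9998267 ,  0.0040914 ],
       [-0.88265398, -0.01795486, -0.46968028],
       [ 0.46967235,  0.00491869, -0.8828271 ]]), 't': array([-0.10372703,  0.49931679,  1.70710336])}
```

View pics/top0.png

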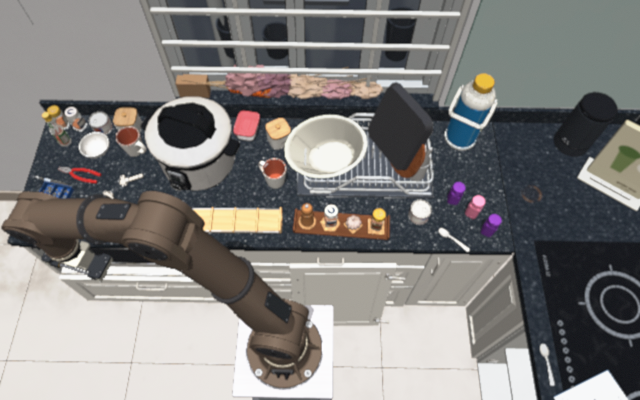

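View pics/side0.png

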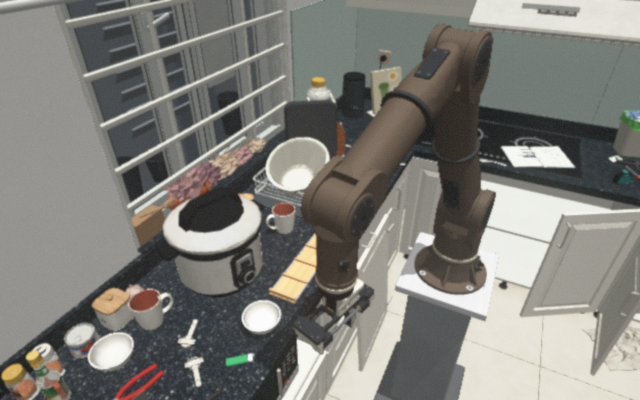

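Top view: the old rack is on the right at (295–390, 222), with mill (307,213), pale jar (331,215), garlic (354,224) and gold jar (378,218). The new rack is on the left at (200–282, 220), partly hidden by the arm. The mug is at (274,173) and the tin at (420,211). The side view mostly shows the arm.

```bash
cat > h.py <<'E'
import numpy as np, cv2
from scipy.spatial.transform import Rotation as Ro
from cell import arm
def ray(p,u,v,z):
    K,R,t=p['camera_matrix'],p['R'],p['t']
    d=R.T@np.linalg.solve(K,[u,v,1.]); c=-R.T@t
    return c+d*(z-c[2])/d[2]
def proj(p,X):
    c=p['camera_matrix']@(p['R']@np.asarray(X)+p['t']); return c[:2]/c[2]
E
python3 - <<'E'
from h import *
im=cv2.imread('pics/top0.png'); p=arm.camera_params('top')
cv2.imwrite('pics/crop0.png',cv2.resize(im[180:260,190:400],None,fx=3.8,fy=3.8,interpolation=cv2.INTER_CUBIC))
for n,u,v,z in(('oldL',294,236,.0),('oldR',390,238,0),('newR',282,232,0),('mill',307,210,.1),('pale',331,212,.1),('garl',354,224,.03),('gold',378,214,.1),('tin',420,205,.058),('mug',270,160,.098)): print(n,ray(p,u,v,z).round(3))
print(Ro.from_rotvec(arm.observe()['ee_rot']).as_matrix().round(3))
w=arm.camera_params('wrist');T=arm.observe()
Rt=Ro.from_rotvec(T['ee_rot']).as_matrix()
print('cam in tool',Rt.T@(-w['R'].T@w['t']-T['position']),(w['R']@Rt).round(3),w['camera_matrix'])
E
```

```text
oldL [ 0.403 -0.017  0.   ]
oldR [ 0.402 -0.369  0.   ]
newR [0.419 0.028 0.   ]
mill [ 0.461 -0.064  0.1  ]
pale [ 0.455 -0.149  0.1  ]
garl [ 0.442 -0.235  0.03 ]
gold [ 0.45  -0.316  0.1  ]
tin [ 0.511 -0.476  0.058]
mug [0.668 0.08  0.098]
[[-0.958  0.287 -0.   ]
 [ 0.287  0.958 -0.001]
 [-0.    -0.001 -1.   ]]
cam in tool [ 7.45706716e-02 -1.49990492e-04 -1.58230599e-01] [[ 0.001  1.    -0.   ]
 [-0.961  0.001 -0.278]
 [-0.278  0.     0.961]] [[298.69265903   0.         326.00276338]
 [  0.         298.69265903 200.93007161]
 [  0.           0.           1.        ]]
```

View pics/crop0.png

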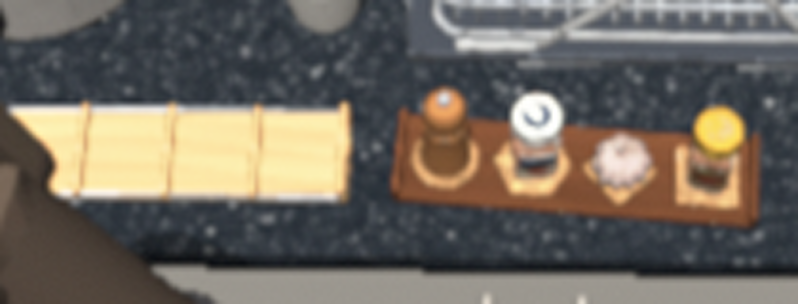

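Order, left to right: mill, pale jar, garlic, gold jar. In the new rack it must be gold, garlic, pale, mill. I'll turn the tool so the fingers close across the rows (tool x = +y, tool y = +x), then look from above the gap.

```bash
cat >> h.py <<'E'
def plan(target,n,yaw=None,turn=0.0):
    """print n equal world steps in tool axes (cm), turn rad/row about tool z"""
    s=arm.observe(); R=Ro.from_rotvec(s['ee_rot'])
    d=(np.array(target)-s['position'])/n
    for k in range(n):
        print((R.inv().apply(d)*100).round(2).tolist()); R=R*Ro.from_rotvec([0,0,turn])
    m=R.as_matrix(); print('end yaw of tool x',np.degrees(np.arctan2(m[1,0],m[0,0])).round(2))
E
python3 - <<'E'
from h import *
plan([.45,.15,.28],10,turn=.13)
E
```

```text
[-3.88, -3.52, -0.53]
[-4.3, -2.99, -0.53]
[-4.65, -2.4, -0.53]
[-4.93, -1.78, -0.53]
[-5.12, -1.13, -0.53]
[-5.22, -0.45, -0.53]
[-5.23, 0.23, -0.53]
[-5.16, 0.9, -0.53]
[-5.0, 1.57, -0.53]
[-4.75, 2.2, -0.53]
end yaw of tool x 88.85
```

Call:
send_rows --increments '[[9.18,[-3.5,-3.2,-0.5],[0,0,0.13]],[9.18,[-3.9,-2.7,-0.5],[0,0,0.13]],[9.18,[-4.2,-2.2,-0.5],[0,0,0.13]],[9.18,[-4.4,-1.6,-0.5],[0,0,0.13]],[9.18,[-4.6,-1.0,-0.5],[0,0,0.13]]]'

```text
clock: 0.6
position: [0.3015, 0.3944, 0.2517]
ee_rot: [-1.431, -2.796, 0.001]
force: [0.5, 0.7, 0.4]
width: 1.002
gripper_force: 0.0
```

Call:
send_rows --increments '[[9.18,[-4.7,-0.4,-0.5],[0,0,0.13]],[9.18,[-4.7,0.2,-0.5],[0,0,0.13]],[9.18,[-4.6,0.8,-0.5],[0,0,0.13]],[9.18,[-4.5,1.4,-0.5],[0,0,0.13]],[9.18,[-4.3,2.0,-0.5],[0,0,0.13]]]'

```text
clock: 1.1
position: [0.4231, 0.193, 0.2769]
ee_rot: [-2.249, -2.193, -0.0]
force: [0.9, -0.2, 0.8]
width: 1.002
gripper_force: 0.0
```

```bash
python3 - <<'E'
from h import *
s=arm.observe();print(s['clock'],s['position'],s['joints'].round(2),Ro.from_rotvec(s['ee_rot']).as_matrix().round(3))
p=arm.camera_params('wrist');np.savez('w1.npz',**p)
im=arm.get_image('wrist');cv2.imwrite('pics/w1.png',im[:,:,::-1])
E
```

```text
1.1 [0.42308237 0.1930113  0.27692085] [-0.95  0.12  0.46  1.9  -0.06  1.14 -0.49] [[ 0.025  1.    -0.   ]
 [ 1.    -0.025  0.   ]
 [ 0.    -0.    -1.   ]]
```

View pics/w1.png

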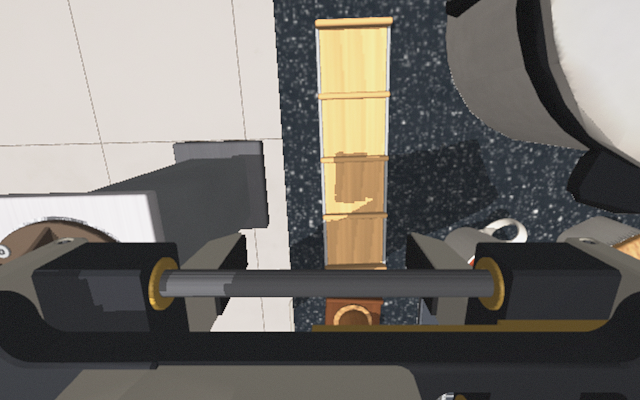

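The wrist view looks down with image up = +y and right = +x. New rack: left-end cleat at (317–393, 21), divider ends (319,97)/(390,95), (321,157)/(388,156), (323,215)/(387,214), right end near row 265. The pot lies well beyond in x.

```bash
python3 - <<'E'
from h import *
p=dict(np.load('w1.npz'))
for u,v,z in((319,97,.018),(390,95,.018),(321,157,.018),(388,156,.018),(323,215,.018),(387,214,.018),(317,22,.024),(393,20,.024),(450,60,.13),(570,180,.13)): print((u,v),ray(p,u,v,z).round(4))
a=arm.get_image('top');cv2.imwrite('pics/top1.png',cv2.resize(a[150:260,160:440,::-1],None,fx=2.85,fy=2.85,interpolation=cv2.INTER_CUBIC))
plan([.45,0.02,.30],4)
E
```

```text
(319, 97) [0.4165 0.2903 0.018 ]
(390, 95) [0.5102 0.2905 0.018 ]
(321, 157) [0.4168 0.2111 0.018 ]
(388, 156) [0.5102 0.2102 0.018 ]
(323, 215) [0.4173 0.1258 0.018 ]
(387, 214) [0.5115 0.125  0.018 ]
(317, 22) [0.4169 0.3766 0.024 ]
(393, 20) [0.5096 0.3765 0.024 ]
(450, 60) [0.5425 0.3139 0.13  ]
(570, 180) [0.6778 0.196  0.13  ]
[-4.2, 0.75, -0.55]
[-4.2, 0.75, -0.55]
[-4.2, 0.75, -0.55]
[-4.2, 0.75, -0.55]
end yaw of tool x 88.07
```

View pics/top1.png

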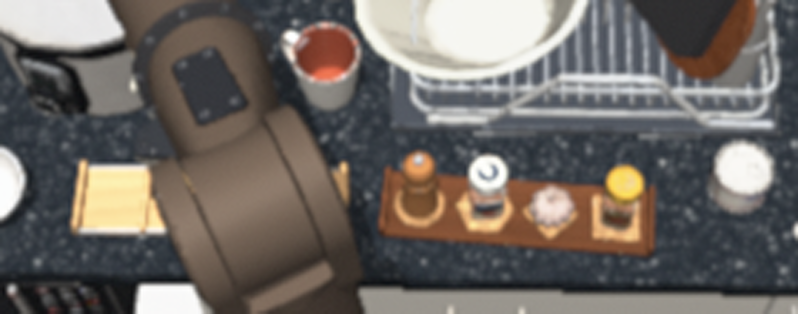

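```bash
python3 - <<'E'
from h import *
w=dict(np.load('w1.npz'));t=arm.camera_params('top')
for z in(.1,.14,.18,.22,.26): print('pot',z,'wrist',ray(w,447,35,z).round(3),'top',ray(t,187,168,z).round(3))
f=lambda u,v:(160+u/2.85,150+v/2.85)
for n,u,v,z in(('trayfront',395,130,0),('trayfront',640,135,0),('wire front',480,123,.02),('wirefront',560,80,.12),('bowl front',450,80,.15),('pan',700,80,.1)): print(n,ray(t,*f(u,v),z).round(3))
E
```

```text
pot 0.1 wrist [0.549 0.342 0.1  ] top [0.626 0.385 0.1  ]
pot 0.14 wrist [0.534 0.333 0.14 ] top [0.602 0.373 0.14 ]
pot 0.18 wrist [0.519 0.324 0.18 ] top [0.578 0.361 0.18 ]
pot 0.22 wrist [0.505 0.315 0.22 ] top [0.554 0.349 0.22 ]
pot 0.26 wrist [0.49  0.306 0.26 ] top [0.53  0.337 0.26 ]
trayfront [ 0.572 -0.028  0.   ]
trayfront [ 0.571 -0.356  0.   ]
wire front [ 0.574 -0.141  0.02 ]
wirefront [ 0.584 -0.241  0.12 ]
bowl front [ 0.564 -0.101  0.15 ]
pan [ 0.599 -0.423  0.1  ]
```

Call:
send_rows --increments '[[9.18,[-4.2,0.7,-0.6],[0,0,0]],[9.18,[-4.2,0.7,-0.6],[0,0,0]],[9.18,[-4.2,0.7,-0.6],[0,0,0]],[9.18,[-4.2,0.7,-0.6],[0,0,0]],[9.18,[-4.2,0,0],[0,0,0]]]'

```text
clock: 1.7
position: [0.447, -0.0169, 0.3013]
ee_rot: [2.242, 2.2, 0.002]
force: [0.9, 0.1, 0.8]
width: 1.001
gripper_force: 0.0
```

Call:
send_rows --increments '[[9.18,[-4.2,0,0],[0,0,0]],[9.18,[-4.2,0,0],[0,0,0]],[9.18,[-4.2,0,0],[0,0,0]],[9.18,[-4.2,0,0],[0,0,0]],[9.18,[0,0,0],[0,0,0]]]'

```text
clock: 2.2
position: [0.4418, -0.1891, 0.3009]
ee_rot: [2.25, 2.19, -0.002]
force: [-1.1, 0.3, -0.0]
width: 0.994
gripper_force: 0.0
```

```bash
python3 - <<'E'
from h import *
s=arm.observe();print(s['clock'],s['position'],s['joints'].round(2))
p=arm.camera_params('wrist');np.savez('w2.npz',**p)
im=arm.get_image('wrist');cv2.imwrite('pics/w2.png',im[:,:,::-1])
E
```

```text
2.2 [ 0.44182299 -0.18908842  0.30093733] [-0.41  0.14  0.82  1.84 -0.11  1.2   0.42]
```

View pics/w2.png

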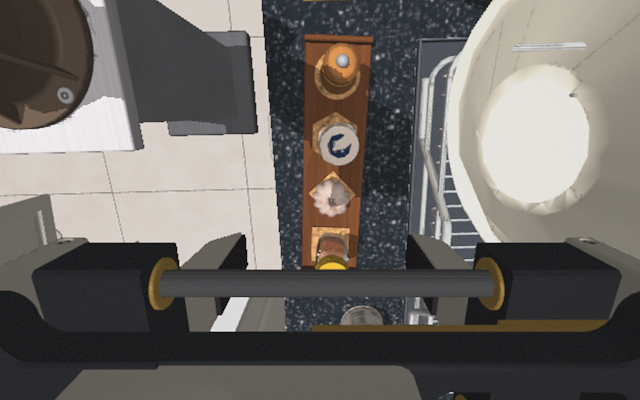

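In the wrist view the old row runs from mill knob (343,61), through pale cap (339,146) and garlic (331,197), to gold cap (331,266, half behind the bar). Old rack left end is at (304–373, 38). The dish rack starts right of column 410. I'll do the garlic first, since it needs the lowest hand.

```bash
python3 - <<'E'
from h import *
w=dict(np.load('w2.npz'));t=arm.camera_params('top')
f=lambda u,v:(160+u/2.85,150+v/2.85)
for n,u,v,z in(('mill',343,61,.136),('pale',339,146,.112),('garlic base-ish',331,197,.037),('gold',331,264,.114),('L1',304,37,.024),('L2',373,39,.024),('e1',305,130,.01),('e2',304,240,.01),('e1r',367,130,.01),('e2r',360,240,.01)): print(n,ray(w,u,v,z).round(4))
for n,u,v,z in(('mill',417,160,.136),('pale',488,172,.112),('garlic',551,205,.04),('gold',625,183,.114),('L',380,233,.01),('R',654,250,.01)): print('top',n,ray(t,*f(u,v),z).round(4))
E
```

```text
mill [ 0.4624 -0.0643  0.136 ]
pale [ 0.4582 -0.1499  0.112 ]
garlic base-ish [ 0.4485 -0.2313  0.037 ]
gold [ 0.4457 -0.299   0.114 ]
L1 [ 0.4181 -0.0169  0.024 ]
L2 [ 0.5083 -0.0216  0.024 ]
e1 [ 0.4129 -0.136   0.01  ]
e2 [ 0.4032 -0.3102  0.01  ]
e1r [ 0.5037 -0.1384  0.01  ]
e2r [ 0.4944 -0.3127  0.01  ]
top mill [ 0.458  -0.0621  0.136 ]
top pale [ 0.4554 -0.1497  0.112 ]
top garlic [ 0.4459 -0.2323  0.04  ]
top gold [ 0.4427 -0.3182  0.114 ]
top L [ 0.4159 -0.0142  0.01  ]
top R [ 0.3992 -0.3653  0.01  ]
```

Call:
send_rows --increments '[[9.18,[-1.5,0.2,4.7],[0,0,0.03]],[9.18,[-1.5,0.2,4.7],[0,0,0]],[9.18,[-1.3,0.1,4.7],[0,0,0]],[9.18,[0,0,4.7],[0,0,0]],[9.18,[0,0,0],[0,0,0]]]'

```text
clock: 2.75
position: [0.443, -0.2237, 0.1079]
ee_rot: [-2.268, -2.16, 0.008]
force: [0.3, 0.8, 0.7]
width: 1.0
gripper_force: 0.0
```

```bash
python3 - <<'E'
from h import *
s=arm.observe();print(s['clock'],s['position'],Ro.from_rotvec(s['ee_rot']).as_matrix().round(3)[:2,:2])
p=arm.camera_params('wrist');np.savez('w3.npz',**p)
im=arm.get_image('wrist');cv2.imwrite('pics/w3.png',im[:,:,::-1]);print(proj(p,s['position']),proj(p,[.447,-.232,.037]))
E
```

```text
2.75 [ 0.44302876 -0.22369666  0.10787548] [[ 0.049  0.999]
 [ 0.999 -0.049]]
[325.39471382 249.00515632] [331.82392916 220.74783221]
```

View pics/w3.png

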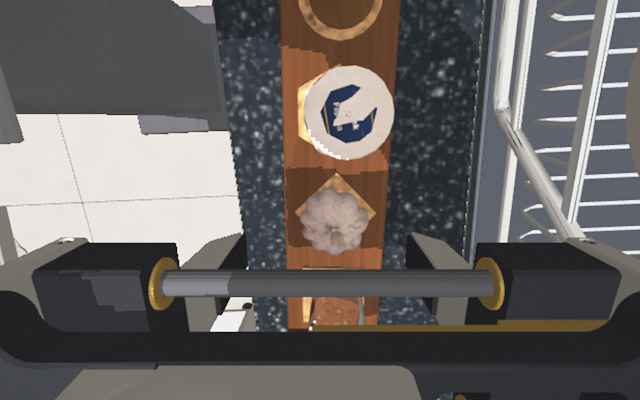

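Garlic centre at about (335,222), some 2 mm further out than assumed. Going down on it.

Call:
send_rows --increments '[[9.18,[-0.8,0.6,4.4],[0,0,0]],[9.18,[0,0,4.3],[0,0,0]],[9.18,[0,0,0],[0,0,0]],[4,[0,0,0],[0,0,0]],[4,[0,0,0],[0,0,0]]]' --force 12

```text
clock: 3.3
position: [0.4539, -0.2354, 0.0286]
ee_rot: [2.273, 2.164, 0.004]
force: [0.6, -0.1, -0.2]
width: 0.874
gripper_force: 0.0
```

Call:
send_rows --increments '[[4,[0,0,0],[0,0,0]],[4,[0,0,0],[0,0,0]],[4,[0,0,0],[0,0,0]]]'

```text
clock: 3.6
position: [0.4524, -0.235, 0.0266]
ee_rot: [2.275, 2.165, 0.001]
force: [-1.0, -0.2, 0.2]
width: 0.611
gripper_force: 0.1
```

Call:
send_rows --increments '[[8,[0,-0.2,0],[0,0,0]],[8,[0.2,0,0.8],[0,0,0]],[8,[0,0,0],[0,0,0]],[4,[0,0,0],[0,0,0]],[4,[0,0,0],[0,0,0]]]'

```text
clock: 4.1
position: [0.45, -0.2331, 0.0176]
ee_rot: [-2.276, -2.165, 0.0]
force: [-0.5, -0.3, -0.7]
width: 0.745
gripper_force: 0.0
```

Call:
send_rows --increments '[[4,[0,0,0],[0,0,0]],[4,[0,0,0],[0,0,0]],[4,[0,0,0],[0,0,0]],[4,[0,0,0],[0,0,0]],[4,[0,0,-1.0],[0,0,0]]]'

```text
clock: 4.6
position: [0.4494, -0.2326, 0.0273]
ee_rot: [-2.275, -2.164, 0.001]
force: [0.1, 0.9, 0.4]
width: 0.591
gripper_force: 12.0
```

Call:
send_rows --increments '[[4,[0,0,-4.8],[0,0,0]],[4,[0,0,-4.8],[0,0,0]],[4,[0,0,-4.8],[0,0,0]],[4,[4.8,-0.1,0],[0,0,0]],[4,[4.8,-0.1,0],[0,0,0]]]'

```text
clock: 5.1
position: [0.4537, -0.1374, 0.1739]
ee_rot: [2.278, 2.159, 0.005]
force: [1.4, 1.5, -0.8]
width: 0.592
gripper_force: 12.0
```

Call:
send_rows --increments '[[4,[4.8,-0.1,0],[0,0,0]],[4,[4.8,-0.1,0],[0,0,0]],[4,[4.8,-0.1,0],[0,0,0]],[4,[4.8,-0.1,0],[0,0,0]],[4,[4.8,-0.1,0],[0,0,0]]]'

```text
clock: 5.6
position: [0.4596, 0.1048, 0.1726]
ee_rot: [-2.277, -2.165, -0.002]
force: [0.7, -0.2, 0.8]
width: 0.591
gripper_force: 12.0
```

Call:
send_rows --increments '[[4,[4.8,-0.1,0],[0,0,0]],[4,[4.8,-0.1,0],[0,0,0]],[4,[4.8,-0.1,0],[0,0,0]],[4,[0,0,0],[0,0,0]],[4,[0,0,0],[0,0,0]]]'

```text
clock: 6.1
position: [0.4638, 0.2477, 0.172]
ee_rot: [2.273, 2.168, -0.001]
force: [0.5, -1.3, -0.0]
width: 0.592
gripper_force: 12.0
```

```bash
python3 - <<'E'
from h import *
s=arm.observe();print(s['clock'],s['position'],Ro.from_rotvec(s['ee_rot']).as_matrix().round(3)[:2,:2],s['width'],s['gripper_force'])
p=arm.camera_params('wrist');np.savez('w4.npz',**p)
im=arm.get_image('wrist');cv2.imwrite('pics/w4.png',im[:,:,::-1]);print(proj(p,s['position']),proj(p,[.4636,.2495,.008]))
E
```

```text
6.1 [0.46379628 0.24769955 0.17197732] [[ 0.048  0.999]
 [ 0.999 -0.048]] 0.5916943531776185 11.999749622773379
[325.42660198 249.05623659] [325.44390734 183.24788407]
```

View pics/w4.png

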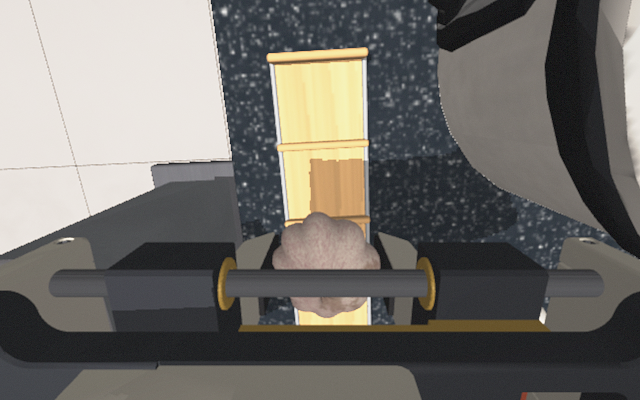

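Garlic is held. Its bay lies between the dividers at rows 146 and 219 (columns 280–368), with the left end cleat at (268–367, 54). The pot's edge runs (440,100)–(500,190)–(640,255).

```bash
python3 - <<'E'
from h import *
p=dict(np.load('w4.npz'))
for u,v,z in((280,147,.018),(368,144,.018),(288,221,.018),(369,218,.018),(268,57,.024),(367,51,.024),(281,155,.008),(368,155,.008)): print((u,v),ray(p,u,v,z).round(4))
for z in (0,.08,.15,.2): print('pot',z,[ray(p,u,v,z)[:2].round(3).tolist() for u,v in((440,90),(460,150),(500,190),(560,225))])
E
```

```text
(280, 147) [0.4186 0.2923 0.018 ]
(368, 144) [0.5095 0.2911 0.018 ]
(288, 221) [0.4202 0.2109 0.018 ]
(369, 218) [0.51   0.2102 0.018 ]
(268, 57) [0.4158 0.3765 0.024 ]
(367, 51) [0.5085 0.3773 0.024 ]
(281, 155) [0.4174 0.2828 0.008 ]
(368, 155) [0.5108 0.2784 0.008 ]
pot 0 [[0.587, 0.341], [0.613, 0.278], [0.662, 0.23], [0.737, 0.184]]
pot 0.08 [[0.558, 0.337], [0.578, 0.289], [0.615, 0.253], [0.672, 0.218]]
pot 0.15 [[0.533, 0.333], [0.547, 0.298], [0.574, 0.272], [0.615, 0.247]]
pot 0.2 [[0.515, 0.33], [0.525, 0.305], [0.544, 0.286], [0.574, 0.268]]
```

Call:
send_rows --increments '[[4,[0.3,0,3],[0,0,0.13]],[4,[0,0,4],[0,0,0.13]],[4,[0,0,4],[0,0,0.13]],[4,[0,0,3],[0,0,0]],[4,[0,0,0],[0,0,0]]]'

```text
clock: 6.65
position: [0.4623, 0.247, 0.0293]
ee_rot: [2.654, 1.679, -0.009]
force: [-0.4, -0.4, -0.7]
width: 0.593
gripper_force: 12.0
```

Call:
send_rows --increments '[[4,[0.4,0,1.0],[0,0,0]],[4,[0,0,0.4],[0,0,0]],[4,[0,0,0.2],[0,0,0]],[4,[0,0,0],[0,0,0]]]'

```text
clock: 7.05
position: [0.4664, 0.2538, 0.0164]
ee_rot: [-2.652, -1.683, -0.002]
force: [-0.2, 0.7, 0.5]
width: 0.589
gripper_force: 12.0
```

Call:
send_rows --increments '[[4,[0,0,0.3],[0,0,0]],[4,[0,0,0],[0,0,0]],[4,[0,0,0],[0,0,0]]]'

```text
clock: 7.35
position: [0.466, 0.2536, 0.0129]
ee_rot: [-2.653, -1.683, -0.0]
force: [-0.4, 0.4, -0.6]
width: 0.59
gripper_force: 12.0
```

Call:
send_rows --increments '[[4,[-0.35,-0.1,0],[0,0,0]],[4,[0,0,0.1],[0,0,0]],[6.8,[0,0,0],[0,0,0]],[6.8,[0,0,0],[0,0,0]],[6.8,[0,0,0],[0,0,0]]]'

```text
clock: 7.85
position: [0.4636, 0.2509, 0.0117]
ee_rot: [-2.653, -1.683, -0.0]
force: [0.9, 0.2, -0.7]
width: 0.735
gripper_force: 0.0
```

Call:
send_rows --increments '[[6.8,[0,0,-3],[0,0,0]],[8,[0,0,-4],[0,0,0]],[9.18,[0,0,-4.5],[0,0,-0.12]],[9.18,[0,0,-3],[0,0,-0.13]],[9.18,[0,0,0],[0,0,-0.13]]]'

```text
clock: 8.35
position: [0.466, 0.2518, 0.1608]
ee_rot: [2.281, 2.159, 0.011]
force: [-0.5, -0.2, -0.4]
width: 0.99
gripper_force: 0.0
```

```bash
python3 - <<'E'
from h import *
s=arm.observe();print(s['clock'],s['position'],Ro.from_rotvec(s['ee_rot']).as_matrix().round(3)[:2,:2],s['width'],s['gripper_force'])
p=arm.camera_params('wrist');np.savez('w5.npz',**p)
im=arm.get_image('wrist');cv2.imwrite('pics/w5.png',im[:,:,::-1]);print(proj(p,[.4637,.2505,.03]))
plan([.457,-.15,.20],9)
E
```

```text
8.35 [0.4659725  0.25177106 0.1607862 ] [[ 0.055  0.998]
 [ 0.998 -0.055]] 0.9898360143087959 0.0
[322.7270954  194.32648556]
[-4.46, 0.12, -0.47]
[-4.46, 0.12, -0.47]
[-4.46, 0.12, -0.47]
[-4.46, 0.12, -0.47]
[-4.46, 0.12, -0.47]
[-4.46, 0.12, -0.47]
[-4.46, 0.12, -0.47]
[-4.46, 0.12, -0.47]
[-4.46, 0.12, -0.47]
end yaw of tool x 87.32
```

View pics/w5.png

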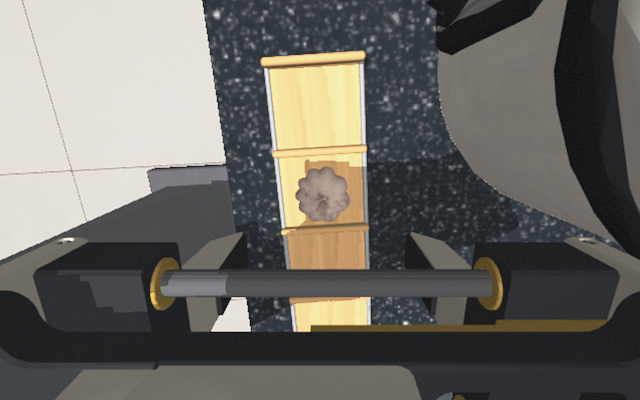

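The garlic stands upright, centred in its bay, at (322,195). Pale jar next; I'll grip the round cap only, so the body's yaw does not matter.

Call:
send_rows --increments '[[9.18,[-4.4,0.1,-1],[0,0,0]],[9.18,[-4.4,0.1,-1],[0,0,0]],[9.18,[-4.4,0.1,-1],[0,0,0]],[9.18,[-4.4,0.1,-1],[0,0,0]],[9.18,[-4.5,0.1,0],[0,0,0]]]'

```text
clock: 8.9
position: [0.4553, 0.0284, 0.1973]
ee_rot: [2.29, 2.151, 0.002]
force: [1.2, -0.5, -0.9]
width: 1.002
gripper_force: 0.0
```

Call:
send_rows --increments '[[9.18,[-4.5,0.1,0],[0,0,0]],[9.18,[-4.5,0.1,0],[0,0,0]],[9.18,[-4.5,0.1,0],[0,0,0]],[9.18,[-4.5,0.1,0],[0,0,0]],[9.18,[0,0,0],[0,0,0]]]'

```text
clock: 9.4
position: [0.447, -0.1567, 0.1969]
ee_rot: [2.299, 2.138, -0.002]
force: [-0.5, -0.1, 0.5]
width: 0.997
gripper_force: 0.0
```

```bash
python3 - <<'E'
from h import *
s=arm.observe();print(s['clock'],s['position'],Ro.from_rotvec(s['ee_rot']).as_matrix().round(3)[:2,:2],s['width'],s['gripper_force'])
p=arm.camera_params('wrist');np.savez('w6.npz',**p)
im=arm.get_image('wrist');cv2.imwrite('pics/w6.png',im[:,:,::-1]);print(proj(p,[.457,-.15,.112]),proj(p,[.46,-.063,.136]))
E
```

```text
9.4 [ 0.44704732 -0.15668778  0.19694774] [[ 0.072  0.997]
 [ 0.997 -0.072]] 0.9967774174366274 0.0
[336.72081522 197.33355995] [334.48622793  84.52566013]
```

View pics/w6.png

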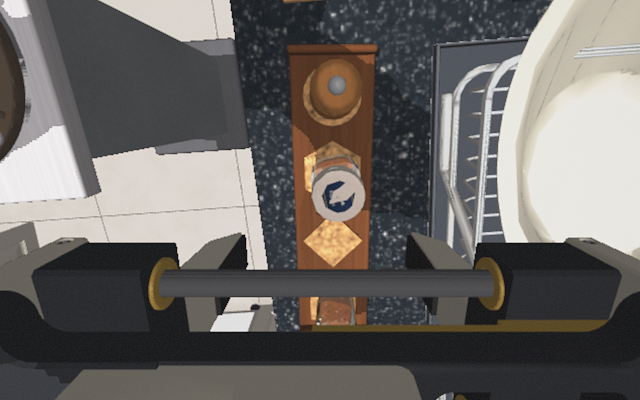

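Pale cap at (338,193) → about (0.458, −0.147). Mill knob at (337,85) → about (0.462, −0.063).

Call:
send_rows --increments '[[9.18,[0.5,0.5,3.5],[0,0,0]],[9.18,[0.55,0.5,3.5],[0,0,0]],[9.18,[0,0,3.4],[0,0,0]],[9.18,[0,0,0],[0,0,0]]]' --force 20

```text
clock: 9.85
position: [0.4563, -0.1379, 0.0892]
ee_rot: [-2.283, -2.15, 0.007]
force: [-1.2, 0.7, -0.2]
width: 1.002
gripper_force: 0.0
```

Call:
send_rows --increments '[[9.18,[0,0,-0.3],[0,0,0]],[9.18,[0,0,0],[0,0,0]]]'

```text
clock: 10.05
position: [0.4601, -0.1402, 0.0974]
ee_rot: [2.286, 2.152, 0.002]
force: [-0.2, 0.0, -0.2]
width: 0.998
gripper_force: 0.0
```

Call:
send_rows --increments '[[9.18,[-0.6,-0.2,0.4],[0,0,0]],[9.18,[0,0,0],[0,0,0]],[4,[0,0,0],[0,0,0]],[4,[0,0,0],[0,0,0]],[4,[0,0,0],[0,0,0]]]'

```text
clock: 10.55
position: [0.4568, -0.146, 0.0918]
ee_rot: [2.287, 2.154, 0.0]
force: [0.4, 0.8, 0.3]
width: 0.792
gripper_force: 0.0
```

Call:
send_rows --increments '[[4,[0,0,0],[0,0,0]],[4,[0,0,0],[0,0,0]],[4,[0,0,0],[0,0,0]],[4,[0,0,0],[0,0,0]],[4,[0,0,0],[0,0,0]]]'

```text
clock: 11.05
position: [0.4567, -0.146, 0.0917]
ee_rot: [-2.287, -2.154, 0.0]
force: [0.5, -0.7, 0.1]
width: 0.5
gripper_force: 20.0
```

Call:
send_rows --increments '[[4,[0,0,-4.8],[0,0,0]],[4,[0,0,-4.8],[0,0,0]],[4,[0,0,-4.8],[0,0,0]],[4,[4.4,-0.2,0],[0,0,0]],[4,[4.4,-0.2,0],[0,0,0]]]'

```text
clock: 11.55
position: [0.4588, -0.0579, 0.2372]
ee_rot: [2.289, 2.149, 0.005]
force: [0.8, 1.5, -1.6]
width: 0.501
gripper_force: 20.0
```

Call:
send_rows --increments '[[4,[4.4,-0.2,0],[0,0,0]],[4,[4.4,-0.2,0],[0,0,0]],[4,[4.4,-0.2,0],[0,0,0]],[4,[4.4,-0.1,0],[0,0,0]],[4,[4.4,-0.1,0],[0,0,0]]]'

```text
clock: 12.05
position: [0.4628, 0.1639, 0.2358]
ee_rot: [-2.287, -2.154, -0.0]
force: [1.3, -0.7, -0.3]
width: 0.492
gripper_force: 20.0
```

Call:
send_rows --increments '[[4,[0,0,4.5],[0,0,0]],[4,[0,0,4.5],[0,0,0]],[4,[0,0,2],[0,0,0]],[4,[0,0,0],[0,0,0]],[4,[0,0,0],[0,0,0]]]'

```text
clock: 12.55
position: [0.4635, 0.1619, 0.1262]
ee_rot: [2.288, 2.153, -0.001]
force: [0.1, 1.5, -0.5]
width: 0.492
gripper_force: 20.0
```

Call:
send_rows --increments '[[4,[0.4,0,2.5],[0,0,0]],[4,[0,0,1.2],[0,0,0]],[4,[0,0,0.2],[0,0,0]],[4,[0,0,0],[0,0,0]],[4,[0,0,0],[0,0,0]]]'

```text
clock: 13.05
position: [0.4641, 0.1661, 0.0877]
ee_rot: [2.287, 2.153, 0.002]
force: [0.5, -0.1, -1.3]
width: 0.497
gripper_force: 20.0
```

```bash
python3 - <<'E'
from h import *
s=arm.observe();print(s['clock'],s['position'],s['force'])
p=arm.camera_params('wrist')
im=arm.get_image('wrist');cv2.imwrite('pics/w7.png',im[:,:,::-1]);print(proj(p,[.464,.1655,.008]),proj(p,[.464,.208,.018]),proj(p,[.464,.123,.018]))
E
```

```text
13.05 [0.46410893 0.16614187 0.08766759] [ 0.46548341 -0.09295617 -1.25431784]
[325.38062843 208.57676306] [322.00495907 159.54589916] [328.41795969 260.18671936]
```

View pics/w7.png

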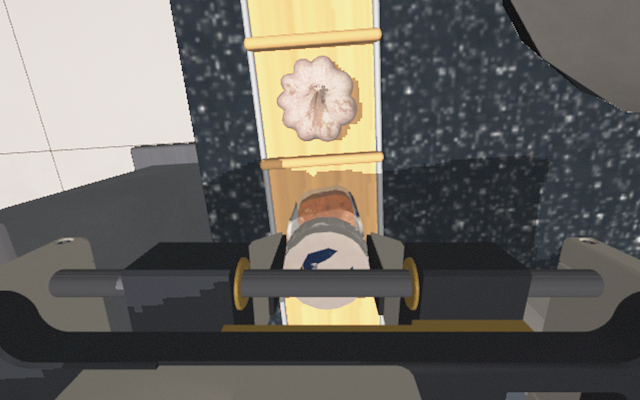

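The jar is held upright just above its bay floor. The divider at row 160 matches the prediction. Lowering and releasing.

Call:
send_rows --increments '[[4,[0,0,0.2],[0,0,0]],[4,[0,0,0],[0,0,0]],[7,[0,0,0],[0,0,0]],[7,[0,0,0],[0,0,0]],[7,[0,0,0],[0,0,0]]]'

```text
clock: 13.6
position: [0.4634, 0.1661, 0.0848]
ee_rot: [-2.287, -2.154, 0.0]
force: [-0.2, 0.2, -0.6]
width: 0.705
gripper_force: 0.0
```

Call:
send_rows --increments '[[9,[0,0,-3],[0,0,0]],[9.18,[0,0,-4.5],[0,0,0]],[9.18,[0,0,-4.5],[0,0,0]],[9.18,[-4.5,0,0],[0,0,0]],[9.18,[-4.5,0,0],[0,0,0]]]'

```text
clock: 14.1
position: [0.4589, 0.0766, 0.206]
ee_rot: [2.282, 2.158, 0.005]
force: [0.3, -1.9, -0.2]
width: 0.998
gripper_force: 0.0
```

Call:
send_rows --increments '[[9.18,[-4.5,0.2,0],[0,0,0]],[9.18,[-4.5,0.2,0],[0,0,0]],[9.18,[-4.5,0.2,0],[0,0,0]],[9.18,[0,0,0],[0,0,0]],[9.18,[0,0,0],[0,0,0]]]'

```text
clock: 14.6
position: [0.4557, -0.0598, 0.2048]
ee_rot: [-2.291, -2.15, -0.0]
force: [-0.2, 0.1, -0.2]
width: 1.001
gripper_force: 0.0
```

```bash
python3 - <<'E'
from h import *
s=arm.observe();print(s['clock'],s['position'],Ro.from_rotvec(s['ee_rot']).as_matrix().round(3)[:2,:2])
p=arm.camera_params('wrist');np.savez('w8.npz',**p)
im=arm.get_image('wrist');cv2.imwrite('pics/w8.png',im[:,:,::-1]);print(proj(p,[.462,-.063,.139]),proj(p,[.464,.1655,.106]))
E
```

```text
14.6 [ 0.45574846 -0.05981297  0.20476623] [[ 0.063  0.998]
 [ 0.998 -0.063]]
[333.71629077 216.38531548] [ 316.92790972 -113.81517742]
```

View pics/w8.png

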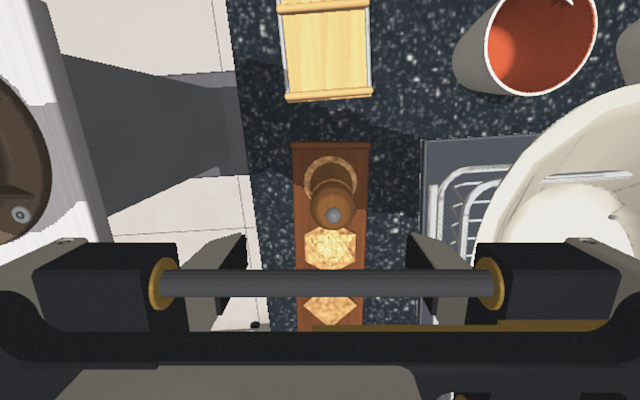

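```bash
python3 - <<'E'
from h import *
a=dict(np.load('w8.npz'));b=dict(np.load('w2.npz'));t=arm.camera_params('top')
for z in(.12,.15,.18,.21): print(z,'w8',ray(a,478,240,z).round(3),'w2',ray(b,447,120,z).round(3),'top',ray(t,318,178.8,z).round(3))
for u,v,z in((285,100,.024),(373,94,.024),(275,10,.018),(368,3,.018)): print(ray(a,u,v,z).round(4))
E
```

```text
0.12 w8 [ 0.588 -0.099  0.12 ] w2 [ 0.577 -0.124  0.12 ] top [ 0.578 -0.101  0.12 ]
0.15 w8 [ 0.572 -0.085  0.15 ] w2 [ 0.565 -0.123  0.15 ] top [ 0.561 -0.101  0.15 ]
0.18 w8 [ 0.556 -0.071  0.18 ] w2 [ 0.553 -0.122  0.18 ] top [ 0.543 -0.101  0.18 ]
0.21 w8 [ 0.541 -0.057  0.21 ] w2 [ 0.541 -0.121  0.21 ] top [ 0.526 -0.101  0.21 ]
[0.4177 0.0326 0.024 ]
[0.5123 0.0327 0.024 ]
[0.4155 0.1198 0.018 ]
[0.5098 0.1201 0.018 ]
```

Call:
send_rows --increments '[[9.18,[-0.3,0.6,0],[0,0,-0.14]],[9.18,[0,0,0],[0,0,-0.14]],[9.18,[0,0,0],[0,0,-0.14]],[9.18,[0,0,0],[0,0,-0.14]],[9.18,[0,0,0],[0,0,-0.14]]]'

```text
clock: 15.15
position: [0.4619, -0.0602, 0.2045]
ee_rot: [-1.397, -2.813, -0.0]
force: [0.5, -1.0, 0.0]
width: 1.0
gripper_force: 0.0
```

Call:
send_rows --increments '[[9.18,[0,0,2],[0,0,-0.14]],[9.18,[0,0,0],[0,0,0]],[9.18,[0,0,0],[0,0,0]]]'

```text
clock: 15.45
position: [0.4616, -0.0612, 0.1847]
ee_rot: [-1.214, -2.896, 0.001]
force: [-0.0, -0.6, -0.1]
width: 1.003
gripper_force: 0.0
```

```bash
python3 - <<'E'
from h import *
s=arm.observe();print(s['clock'],s['joints'].round(2))
plan([.462,-.063,.087],3)
E
```

```text
15.45 [-0.53  0.24  0.67  2.04 -0.19  0.92  1.02]
[-0.06, -0.03, 3.26]
[-0.06, -0.03, 3.26]
[-0.06, -0.03, 3.26]
end yaw of tool x 134.53
```

Call:
send_rows --increments '[[9.18,[-0.1,-0.1,3.3],[0,0,0]],[9.18,[-0.1,0,3.3],[0,0,0]],[9.18,[0,0,3.2],[0,0,0]],[9.18,[0,0,0],[0,0,0]],[3.5,[0,0,0],[0,0,0]]]'

```text
clock: 15.95
position: [0.4627, -0.0642, 0.0875]
ee_rot: [-1.213, -2.898, 0.001]
force: [0.1, -0.8, -0.0]
width: 0.948
gripper_force: 0.0
```

Call:
send_rows --increments '[[3.5,[0,0,0],[0,0,0]],[3.5,[0,0,0],[0,0,0]],[3.5,[0,0,0],[0,0,0]],[3.5,[0,0,0],[0,0,0]],[3.5,[0,0,0],[0,0,0]]]'

```text
clock: 16.45
position: [0.4626, -0.0642, 0.0871]
ee_rot: [1.21, 2.899, 0.001]
force: [0.0, -0.1, -0.0]
width: 0.529
gripper_force: 0.0
```

Call:
send_rows --increments '[[3.5,[0,0,0],[0,0,0]],[3.5,[0,0,0],[0,0,0]],[3.5,[0,0,0],[0,0,0]]]'

```text
clock: 16.75
position: [0.4625, -0.0644, 0.0868]
ee_rot: [1.21, 2.899, 0.0]
force: [-0.2, -0.5, 2.1]
width: 0.434
gripper_force: 19.9
```

Call:
send_rows --increments '[[3.5,[0,0,-4],[0,0,0]],[3.5,[0,0,-4],[0,0,0]],[3.5,[3.4,3.4,0],[0,0,0]],[3.5,[3.4,3.4,0],[0,0,0]],[3.5,[3.4,3.4,0],[0,0,0]]]'

```text
clock: 17.25
position: [0.4631, 0.0815, 0.1671]
ee_rot: [1.212, 2.898, 0.001]
force: [0.5, -0.1, -1.2]
width: 0.433
gripper_force: 19.9
```

Call:
send_rows --increments '[[3.5,[0,0,3],[0,0,0]],[3.5,[0,0,2],[0,0,0]],[3.5,[0,0,2],[0,0,0]],[3.5,[0,0,0],[0,0,0]],[3.5,[0,0,0],[0,0,0]]]'

```text
clock: 17.75
position: [0.4631, 0.0796, 0.0968]
ee_rot: [-1.211, -2.898, 0.001]
force: [-0.3, 0.3, -1.4]
width: 0.435
gripper_force: 19.9
```

```bash
python3 - <<'E'
from h import *
plan([.464,.080,.0825],1)
E
```

```text
[-0.04, 0.09, 1.43]
end yaw of tool x 134.65
```

Call:
send_rows --increments '[[3.5,[0,0.1,1],[0,0,0]],[3.5,[0,0,0.5],[0,0,0]],[3.5,[0,0,0],[0,0,0]],[3.5,[0,0,0.1],[0,0,0]],[3.5,[0,0,0],[0,0,0]]]'

```text
clock: 18.25
position: [0.4641, 0.0806, 0.0809]
ee_rot: [1.21, 2.899, 0.0]
force: [-0.3, 0.1, -1.4]
width: 0.431
gripper_force: 19.9
```

Call:
send_rows --increments '[[6.2,[0,0,0],[0,0,0]],[6.2,[0,0,0],[0,0,0]],[6.2,[0,0,0],[0,0,0]],[6.2,[0,0,-4],[0,0,0]],[6.2,[0,0,-4],[0,0,0]]]'

```text
clock: 18.75
position: [0.4631, 0.0801, 0.1611]
ee_rot: [-1.21, -2.897, 0.004]
force: [1.0, 1.1, -0.5]
width: 0.674
gripper_force: 0.0
```

Call:
send_rows --increments '[[9.18,[0,0,-4],[0,0,0]],[9.18,[-3,-3.2,0],[0,0,0]],[9.18,[-3,-3.2,0],[0,0,0]],[9.18,[-3,-3.2,0],[0,0,0]],[9.18,[-3,-3.2,0],[0,0,0]]]'

```text
clock: 19.25
position: [0.4572, -0.0961, 0.2011]
ee_rot: [1.209, 2.899, 0.001]
force: [0.7, -0.4, 0.1]
width: 0.995
gripper_force: 0.0
```

Call:
send_rows --increments '[[9.18,[-3,-3.2,0],[0,0,0]],[9.18,[-3,-3.2,0],[0,0,0]],[9.18,[-3,-3.2,0],[0,0,0]],[9.18,[-3,-3.2,0],[0,0,0]],[9.18,[0,0,0],[0,0,0]]]'

```text
clock: 19.75
position: [0.4489, -0.2769, 0.2014]
ee_rot: [1.222, 2.892, -0.006]
force: [-0.1, -1.0, 0.6]
width: 1.004
gripper_force: 0.0
```

```bash
python3 - <<'E'
from h import *
s=arm.observe();print(s['clock'],s['position'],Ro.from_rotvec(s['ee_rot']).as_matrix().round(3)[:2,:2],s['joints'].round(2))
p=arm.camera_params('wrist');np.savez('w9.npz',**p)
im=arm.get_image('wrist');t=arm.get_image('top')
cv2.imwrite('pics/w9.png',np.vstack([im[:,:,::-1],cv2.resize(t[180:250,180:400,::-1],(620,197))[:, :, :] if 0 else cv2.resize(t[190:250,190:382,::-1],(640,200))]));print(proj(p,[.444,-.318,.114]))
E
```

```text
19.75 [ 0.44888643 -0.27692621  0.20140391] [[-0.697  0.717]
 [ 0.717  0.697]] [-0.13  0.36  0.78  1.89 -0.29  1.01  1.54]
[289.7695033  232.63387191]
```

View pics/w9.png

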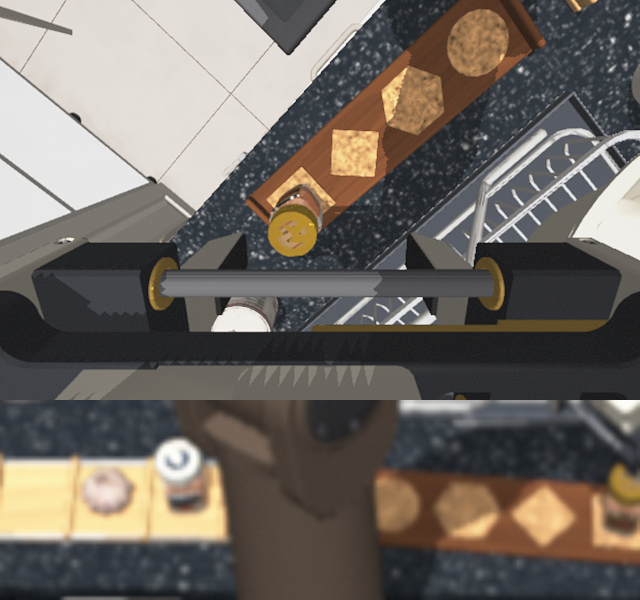

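Gold cap centre at (294,231) → about (0.446, −0.316). In the top strip, garlic and pale jar stand in their bays.

Call:
send_rows --increments '[[9.18,[-2.6,-2.9,0],[0,0,0]],[9.18,[0,0,3.5],[0,0,0]],[9.18,[0,0,3],[0,0,0]],[9.18,[0,0,0],[0,0,0]],[9.18,[0,0,0],[0,0,0]]]'

```text
clock: 20.35
position: [0.4487, -0.3076, 0.136]
ee_rot: [-1.207, -2.899, -0.001]
force: [-0.1, -0.8, 0.7]
width: 1.004
gripper_force: 0.0
```

```bash
python3 - <<'E'
from h import *
plan([.446,-.316,.095],1)
p=dict(np.load('w9.npz'));print(ray(p,294,231,.114))
E
```

```text
[-0.41, -0.78, 4.1]
end yaw of tool x 134.78
[ 0.44563033 -0.31424539  0.114     ]
```

Call:
send_rows --increments '[[9.18,[-0.3,-0.7,0],[0,0,0]],[9.18,[0,0,2.5],[0,0,0]],[9.18,[0,0,1.6],[0,0,0]],[9.18,[0,0,0],[0,0,0]],[4,[0,0,0],[0,0,0]]]'

```text
clock: 20.85
position: [0.446, -0.3166, 0.096]
ee_rot: [1.21, 2.898, -0.0]
force: [-0.7, -0.1, 0.3]
width: 0.953
gripper_force: 0.0
```

Call:
send_rows --increments '[[4,[0,0,0],[0,0,0]],[4,[0,0,0],[0,0,0]],[4,[0,0,0],[0,0,0]],[4,[0,0,0],[0,0,0]],[4,[0,0,0],[0,0,0]]]'

```text
clock: 21.35
position: [0.4456, -0.3159, 0.0949]
ee_rot: [1.21, 2.899, 0.0]
force: [0.3, 0.8, -0.7]
width: 0.528
gripper_force: 0.0
```

Call:
send_rows --increments '[[4,[0,0,0],[0,0,0]],[4,[0,0,0],[0,0,0]],[4,[0,0,0],[0,0,0]]]'

```text
clock: 21.65
position: [0.4456, -0.316, 0.0947]
ee_rot: [1.21, 2.899, 0.0]
force: [-0.1, -0.1, 0.4]
width: 0.475
gripper_force: 20.0
```

Call:
send_rows --increments '[[4,[0,0,-4.9],[0,0,0]],[4,[0,0,-4.9],[0,0,0]],[4,[0,0,-4.9],[0,0,0]],[4,[3.2,3.3,0],[0,0,0]],[4,[3.2,3.3,0],[0,0,0]]]'

```text
clock: 22.15
position: [0.4478, -0.2245, 0.2431]
ee_rot: [1.214, 2.894, 0.0]
force: [1.0, 1.0, -1.6]
width: 0.48
gripper_force: 20.0
```

Call:
send_rows --increments '[[4,[3.2,3.3,0],[0,0,0]],[4,[3.2,3.3,0],[0,0,0]],[4,[3.2,3.3,0],[0,0,0]],[4,[3.2,3.3,0],[0,0,0]],[4,[3.2,3.3,0],[0,0,0]]]'

```text
clock: 22.65
position: [0.4518, 0.0076, 0.2418]
ee_rot: [1.21, 2.899, 0.001]
force: [0.8, -0.7, -0.9]
width: 0.476
gripper_force: 20.0
```

Call:
send_rows --increments '[[4,[3.2,3.3,0],[0,0,0]],[4,[3.2,3.3,0],[0,0,0]],[4,[3.2,3.3,0],[0,0,-0.13]],[4,[0,0,0],[0,0,-0.13]],[4,[0,0,0],[0,0,-0.13]]]'

```text
clock: 23.15
position: [0.4546, 0.1453, 0.2413]
ee_rot: [-0.612, -3.081, 0.001]
force: [0.5, -1.3, -1.0]
width: 0.474
gripper_force: 20.0
```

Call:
send_rows --increments '[[4,[0,0,0],[0,0,-0.13]],[4,[0,0,0],[0,0,-0.13]],[4,[0,0,0],[0,0,-0.13]],[4,[0,0,0],[0,0,0]]]'

```text
clock: 23.55
position: [0.4549, 0.1434, 0.2416]
ee_rot: [-0.014, -3.141, 0.0]
force: [0.5, -0.5, -1.3]
width: 0.472
gripper_force: 20.0
```

```bash
python3 - <<'E'
from h import *
s=arm.observe();print(s['clock'],s['position'],Ro.from_rotvec(s['ee_rot']).as_matrix().round(3),s['joints'].round(2),s['width'])
plan([.463,.3355,.22],4)
E
```

```text
23.55 [0.45492316 0.14343624 0.24157722] [[-1.     0.009 -0.   ]
 [ 0.009  1.    -0.   ]
 [ 0.    -0.    -1.   ]] [-0.83  0.18  0.48  1.93 -0.09  1.06  1.26] 0.47158586406420605
[-0.16, 4.8, 0.54]
[-0.16, 4.8, 0.54]
[-0.16, 4.8, 0.54]
[-0.16, 4.8, 0.54]
end yaw of tool x 179.48
```

Call:
send_rows --increments '[[4,[-0.2,4.8,0],[0,0,0]],[4,[-0.2,4.8,0],[0,0,0]],[4,[-0.2,4.8,0],[0,0,0]],[4,[-0.2,4.8,0],[0,0,0]],[4,[0,0,4],[0,0,0]]]'

```text
clock: 24.05
position: [0.4663, 0.3458, 0.2048]
ee_rot: [0.01, 3.135, 0.014]
force: [0.4, -0.6, -2.9]
width: 0.475
gripper_force: 20.0
```

Call:
send_rows --increments '[[4,[0,0,4],[0,0,0]],[4,[0,0,4],[0,0,0]],[4,[0,0,1.5],[0,0,0]],[4,[0,0,0],[0,0,0]],[4,[0,0,0],[0,0,0]]]'

```text
clock: 24.55
position: [0.4656, 0.3356, 0.1071]
ee_rot: [0.021, 3.141, -0.0]
force: [0.6, 1.0, -0.6]
width: 0.472
gripper_force: 20.0
```

```bash
python3 - <<'E'
from h import *
plan([.463,.3355,.0895],1)
s=arm.observe();print(s['position'],s['force'])
p=arm.camera_params('wrist')
im=arm.get_image('wrist');cv2.imwrite('pics/w10.png',im[:,:,::-1]);print([proj(p,x).round(0) for x in([.463,.293,.018],[.51,.293,.018],[.463,.3355,.008],[.463,.38,.024])])
E
```

```text
[0.26, -0.01, 1.76]
end yaw of tool x 179.24
[0.46555587 0.33555434 0.10714555] [ 0.55260466  1.03724452 -0.5616737 ]
[array([277., 202.]), array([280., 252.]), array([326., 198.]), array([379., 203.])]
```

View pics/w10.png

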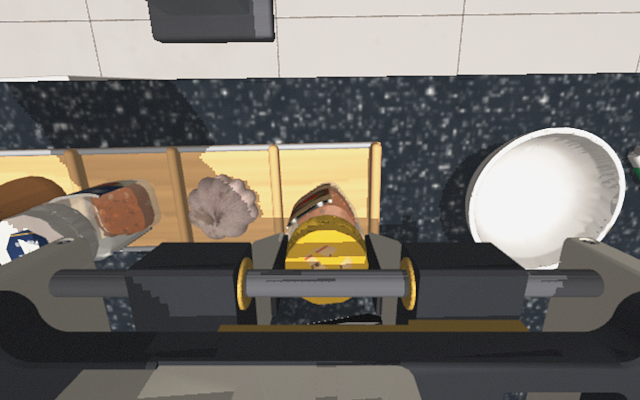

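Gold jar hangs upright over the left-end bay, with the divider at col 276 and end at col 376 as predicted. The bowl is clear. Lowering.

Call:
send_rows --increments '[[4,[0.2,0,1.2],[0,0,0]],[4,[0,0,0.5],[0,0,0]],[4,[0,0,0],[0,0,0]],[4,[0,0,0.1],[0,0,0]],[4,[0,0,0],[0,0,0]]]'

```text
clock: 25.1
position: [0.4634, 0.3356, 0.0889]
ee_rot: [0.017, 3.141, 0.0]
force: [-1.0, 0.1, -1.5]
width: 0.476
gripper_force: 20.0
```

Release, rise, and retreat to the start side so the whole row can be seen.

Call:
send_rows --increments '[[6.2,[0,0,0],[0,0,0]],[6.2,[0,0,0],[0,0,0]],[6.2,[0,0,0],[0,0,0]],[6.2,[0,0,-4],[0,0,0]],[6.2,[0,0,-4],[0,0,0]]]'

```text
clock: 25.6
position: [0.4626, 0.3349, 0.1689]
ee_rot: [-0.017, -3.14, 0.003]
force: [0.3, 0.4, 0.1]
width: 0.672
gripper_force: 0.0
```

Call:
send_rows --increments '[[6.2,[0,0,-4],[0,0,0]],[6.2,[3,3.5,-2],[0,0,0]],[6.2,[3,3.5,-1],[0,0,0]],[6.2,[3,3.5,0],[0,0,0]],[6.2,[3,3.5,0],[0,0,0]]]'

```text
clock: 26.1
position: [0.3438, 0.4781, 0.2395]
ee_rot: [0.018, 3.141, 0.002]
force: [0.1, 1.2, 0.2]
width: 0.677
gripper_force: 0.0
```

Call:
send_rows --increments '[[6.2,[3,3.5,0],[0,0,0]],[6.2,[3,3.5,0],[0,0,0]],[6.2,[3,3.5,0],[0,0,0]],[6.2,[0,0,0],[0,0,0]]]'

```text
clock: 26.5
position: [0.2485, 0.588, 0.2378]
ee_rot: [-0.001, -3.138, -0.003]
force: [0.5, 0.2, -0.4]
width: 0.677
gripper_force: 0.0
```

```bash
python3 - <<'E'
from h import *
s=arm.observe();print(s['clock'],s['position'])
t=arm.get_image('top')[150:260,160:440,::-1];sd=arm.get_image('side')[200:360,180:380,::-1]
cv2.imwrite('pics/end.png',np.vstack([cv2.resize(t,(764,300),interpolation=cv2.INTER_CUBIC),cv2.copyMakeBorder(cv2.resize(sd,(375,300)),0,0,0,389,0)]))
E
```

```text
26.5 [0.24848425 0.58803057 0.23781779]
```

View pics/end.png

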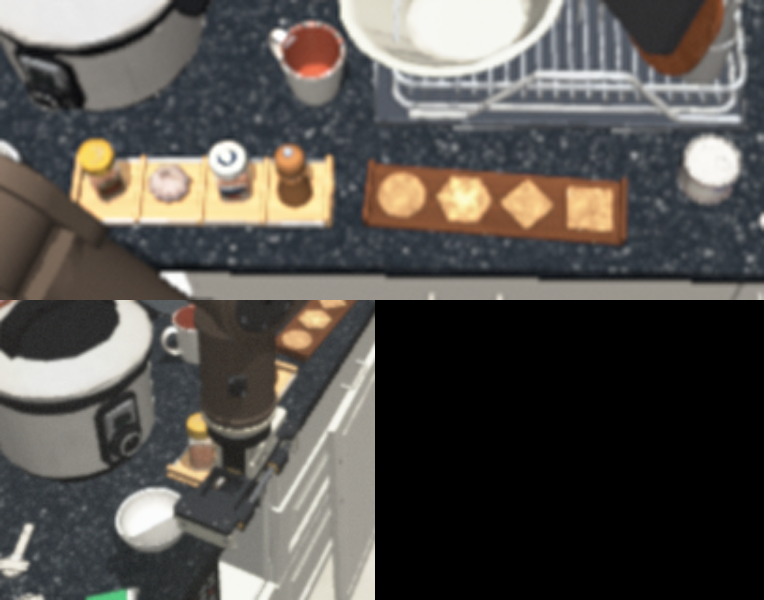

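All four stand upright: gold jar (100,165), garlic (168,183), pale jar (228,165) and mill (292,175), each in its own bay. The pads in the old row read circle, hexagon, diamond, square, which confirms the reversal. Tin, bowl and mug are undisturbed.

```bash
python3 -c "
from cell import arm
print(arm.sign_off())"
```

```text
the job is handed in; nothing more can be done
None
```

The job is handed in: from left to right the pale rack now holds gold jar, garlic, pale jar and mill, all upright and one to a bay, with the tin, bowl and mug left where they were, in about 27 s.

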